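# Put the plaster spatula away in its inclined block slot

## Task

Put the plaster spatula away in the inclined wooden tool block: slide the block's dust shutter fully open, then slide the spatula blade first into the wide slot that the shutter was covering until it is fully home, and let go. Leave the shutter open and do not disturb the other tools lying about.

Things in the scene. Friction and masses are not known exactly. Their poses are not given: they have to be found in the camera images.
- spatula_grip (a point): Plaster spatula lying flat, 200 mm long: thin metal blade, short wooden handle (not the longer rasp). Point: mid-handle, 11 mm above the bench, near the balance point. -y to the blade tip (145 mm), +y to the handle's end (55 mm), x across, z up. Handle 20 wide, 21 high, 85 long. Blade 24 wide, 2 thick, straight, flush with the handle's underside, its mid-plane 9 mm below this point.
- spatula_tip (a point): Middle of the spatula blade's tip edge, half-way through its 2 mm thickness. Same axes as spatula_grip, which lies 145 mm from it along +y and 9 mm along +z.
- block_head: Inclined wooden block fixed on a plywood stand; its mouth face looks up and to the robot's left. Origin: centre of the wide slot's mouth, 90 mm above the bench. -y runs into the slot, 35 degrees below level; x level, across the slot; z square to the slot's flat. Slot 30 wide (x), 9 high (z), 88 deep, closed end, mouth flared to 40 x 19 over 7 mm. The block spans x -85 to 35, z -20 to 20 mm.
- shutter (a joint): Aluminium dust shutter, a plate 44 mm wide that slides across the mouth face towards block_head's -x. Value in m: 0 closed, in front of the wide slot; 0.055 fully open, against its stop. It starts between 0 and 0.012. It takes about 1.5 N to slide and stays where it is left.
- shutter_tab (a point): Grasp point on the shutter's black grip tab: 16 mm thick along the sliding direction (x), 10 mm deep (y) and, above the block's top edge, 34 mm high (z) in block_head's axes, which it shares; it leans with the block. It is 42 mm above the slot's middle along z and 8 mm out of the face along y. The tab's top is 12 mm beyond this point, the block's top edge 22 mm below it, along z.
- rasp: Bystander: flat rasp with wooden handle, 270 mm long, lying on the bench; origin on its underside.
- caliper: Bystander: steel vernier caliper, 200 mm long, lying on the bench; origin on its underside.
- marker: Bystander: black marker pen, 123 mm long, lying on the bench; origin on its underside.
- tape_roll: Bystander: roll of tape, 90 mm across and 25 mm high, lying on the bench; origin under its middle.
- slot_end (a point): Centre of the wide slot's closed end, 88 mm along -y from block_head's origin, same axes. A spatula fully home touches it with its tip; the whole handle and 27 mm of blade then stand out of the mouth. Another slot, 14 mm wide and 55 mm to the -x side, is too narrow for the spatula. Shutter guide rails stand 10 mm out of the face, 17 to 20 mm above and below the slot's middle.
There are look-alikes about, which are no part of the job. Several things look just like the part that bears block_head: the one meant starts farthest to the robot's left.

How it is judged:
By the outcome, as a careful person would: the job done as asked, in the order asked, and still so for the second after the job is handed in, with the robot touching nothing.
It also fails if it takes over 64 s, if anything falls off the work surface, if the arm or the gripper's body presses on something with over 40 N, if the wrist force passes 120 N, or if a joint passes its speed limit or range.

## Robot

A 7-joint arm with a two-finger parallel gripper is mounted at the origin on a cart in front of the work surface, level with it; the furniture and walls round the work are solid. World frame = base frame: x ahead of the robot, y to its left, z up, the work surface at z = 0. Lengths are in m, angles in rad, forces in N, time in s.
With the tool pointing down it reaches from about 0.4 to 0.9 m from the base axis. Payload 5.6 kg.
Tool frame: the origin (TCP) lies midway between the tips of the shut fingers; the grasp point (between the pads) lies 19 mm behind it; z points along the fingers, y is the line along which they close (so a half turn about z gives the same grasp; the last joint's range is limited). The gripper opens to 92 mm and grips with 3 to 60 N. Pads are 20 mm wide; open, the fingers measure 128 mm over their backs; the gripper's body (75 mm by 189 mm) begins 69 mm behind the grasp point.
Start: joints at [1.263, 0.468, -0.012, 1.603, 0.006, 1.071, -0.056], TCP at [0.17, -0.627, 0.215] pointing down, gripper open.
Joint ranges: [-2.53, 2.53], [-0.31, 2.02], [-1.57, 1.55], [0.28, 2.44], [-1.29, 4.43], [0.15, 1.84], [-2.92, 2.92]. Speed limits (rad/s): [2.57, 2.57, 3.14, 3.14, 3.14, 3.14, 3.14].

## Interface

Orientations are given as [roll, pitch, yaw] about the fixed x, y, z axes, in that order (R = Rz(yaw) Ry(pitch) Rx(roll)).
In Python, from workcell import telemetry, viewer, order gives the robot as it stands.
- The arm moves only by the tool arm_command, never from a script. Its argument "moves" is a list that holds one entry, the list of rows, each a list of 4 numbers: the shift along the tool's x, y, z scaled (see below), then the turn about the tool's z scaled (see below). A call has 1 to 10 rows; each row is the pose to reach, as a shift and turn from the pose commanded when the call began, along the tool's axes at that moment; what a row does not reach only later rows make up. The controller multiplies each number of a shift by 0.3 m and each number of a turn by 60 degrees. A row lasts 1/10 s, in which the tool goes at most 50 mm and 8.59 degrees, less where a joint would pass 70% of its speed; a pose out of reach is approached as far as the arm can. A call with a number of a shift or a turn outside -1 to 1 is refused whole. A call with a gripper value outside its range is refused whole. "claw" is the opening, from 0 (shut) to 1 (fully open), set as the call begins (left out, the last holds). The fingers move at their own pace and stop on an object; the grip force is fixed at half the most. Time passes only in rows, so rows that repeat a pose let the fingers close. It gives the time, the measured TCP pose, the force, the opening and the grip force at its end, in the units of the state.
- telemetry.observe(): the state, without advancing time (a new reading comes with each control period).
- viewer.capture(name): name is "scene" or "top" or "wrist"; returns a dict with "frame" (384x512x3 uint8, red, green, blue), "fx", "fy", "cx", "cy" (pixels), "k1" (the pictures are not rectified: a ray, as slopes to the right and down, at radius r is drawn at 1 + k1 r^2 times it, then the intrinsics apply), "rvec" (rotation vector, rad) and "tvec" (3), from world to camera coordinates, as OpenCV has them; the wrist camera has in their place "hand_eye" (4x4, takes a point from camera to tool coordinates, whose origin is the TCP and whose axes are the flange's). Camera axes: x right, y down, z forward; pixel columns grow to the right and rows downward; lengths in m; the calibration is good to about 2 mm. A picture is of the moment at which its call begins: read the wrist's pose just before it. There is no depth.
- order.finish_job(): hands the job in; it is judged then, once.
The state is a dict: "t": time; "joints": joint angles; "dq": joint speeds; "joint_efforts": joint torques, N m; "eef_pos": TCP position; "ee_rot": TCP orientation; "force": force on the tool from outside, world axes, zero at the start; "moment": the same for the moment, N m; "opening": finger opening in m; "grip_force": force on a finger pad.
Only numpy, scipy, OpenCV 4.12 (cv2) and the standard library are available. Lean on these libraries where they do the work, as an engineer would, in place of code of your own. Each camera call takes 0.05 s, during which the arm holds its last target. There are 200 camera calls.

## Working session

There is one attempt and no reset: what is moved stays moved. The work goes in short steps, Python scripts to look and compute and a tool call to move; the robot and the scene stay as the last step left them, time stands still between calls to the robot, and variables do not carry over. Pictures are saved under pics/ and viewed, at most 10 in all, crops included, and the job is handed in when it is done.

Besides the shell and the picture viewer there is one more tool, called after "Request:" as name([rows], argument=value, ...), one row to a line, values as JSON. arm_command: Moves the arm, as the interface text tells. Shifts and turns lie within -1 to 1; 1 stands for 0.3 m of shift or 60 degrees of turn. Its arguments: {"type":"object","properties":{"moves":{"type":"array","items":{"type":"array","items":{"type":"array","items":{"type":"number"}}}},"claw":{"type":"number"}},"required":["moves"]}

```bash
ls; mkdir -p pics; cat > h.py <<'E'
import numpy as np, cv2
from scipy.spatial.transform import Rotation as R
from workcell import telemetry, viewer, order
def cap(n):
    s=telemetry.observe(); c=viewer.capture(n)
    if n=="wrist":
        H=np.array(c["hand_eye"]); T=np.eye(4); T[:3,:3]=R.from_euler('xyz',s["ee_rot"]).as_matrix(); T[:3,3]=s["eef_pos"]
        W=np.linalg.inv(T@H); c["rvec"]=cv2.Rodrigues(W[:3,:3])[0]; c["tvec"]=W[:3,3]
    np.save(f"pics/{n}.npy",dict(c),allow_pickle=True); return c
def load(n): return np.load(f"pics/{n}.npy",allow_pickle=True).item()
def KD(c): return np.array([[c["fx"],0,c["cx"]],[0,c["fy"],c["cy"]],[0,0,1.]]),np.array([c["k1"],0,0,0.])
def ray(c,uv):
    K,D=KD(c); p=cv2.undistortPoints(np.array([[uv]],float),K,D)[0,0]
    M=cv2.Rodrigues(np.array(c["rvec"],float))[0]; t=np.array(c["tvec"],float).ravel()
    return -M.T@t, M.T@np.array([p[0],p[1],1.])
def atz(c,uv,z): o,d=ray(c,uv); return o+d*(z-o[2])/d[2]
def proj(c,P):
    K,D=KD(c); return cv2.projectPoints(np.array(P,float).reshape(-1,3),np.array(c["rvec"],float),np.array(c["tvec"],float),K,D)[0][:,0]
def tri(*cu):
    A=0;b=0
    for c,uv in cu:
        o,d=ray(c,uv); d/=np.linalg.norm(d); Q=np.eye(3)-np.outer(d,d); A=A+Q; b=b+Q@o
    return np.linalg.solve(A,b)
E
python3 - <<'E'
from h import *
ims=[]
for n in("scene","top","wrist"):
    c=cap(n); print(n,c["fx"],c["k1"],ray(c,(256,192)))
    f=cv2.cvtColor(c["frame"],cv2.COLOR_RGB2BGR); cv2.imwrite(f"pics/{n}0.png",cv2.resize(f,(768,576),interpolation=cv2.INTER_CUBIC))
print(telemetry.observe())
E
```

```text
pics
scene 362.82480088089426 -0.08365496835586839 (array([-0.19517797,  0.56199573,  0.5833279 ]), array([ 0.74760526, -0.44808881, -0.49024499]))
top 436.940318258915 0.02088035883420834 (array([0.33191826, 0.14710883, 1.06931085]), array([ 0.20106628, -0.02842559, -0.97923526]))
wrist 320.4790866090487 -0.02849074517816723 (array([ 0.24713035, -0.60613709,  0.38370375]), array([-0.26990103, -0.0695831 , -0.96037235]))
{'t': 0.15, 'joints': array([ 1.26299051,  0.46814103, -0.01160657,  1.60337367,  0.00599169,
        1.07138985, -0.05630968]), 'dq': array([ 3.25770883e-05, -9.92043386e-04, -1.78399760e-03, -3.69964844e-03,
       -1.39091207e-03,  2.93468802e-04,  7.15537726e-04]), 'joint_efforts': array([ 8.66989194e-04, -5.20949507e+01, -1.23352479e-02, -2.43976951e+01,
       -5.66626922e-02,  1.52641773e-02,  1.11023826e-04]), 'eef_pos': array([ 0.16995255, -0.62694988,  0.21389704]), 'ee_rot': array([-3.14031849e+00,  9.09672749e-05,  2.64730274e-01]), 'force': array([-0.01143326,  0.46085229,  0.30024057]), 'moment': array([-6.38606939e-03,  2.93557582e-02, -8.90124912e-05]), 'grip_force': 0.0, 'opening': 0.0917219518881841}
```

View pics/scene0.png

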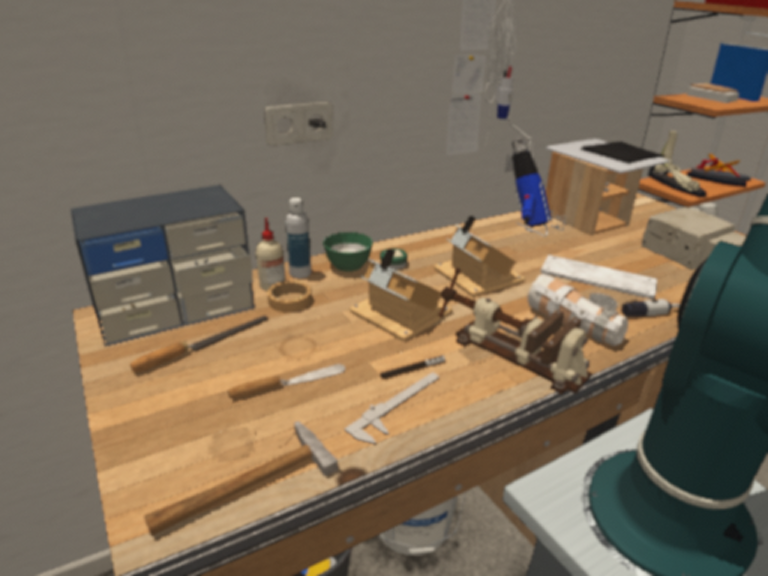

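View pics/top0.png

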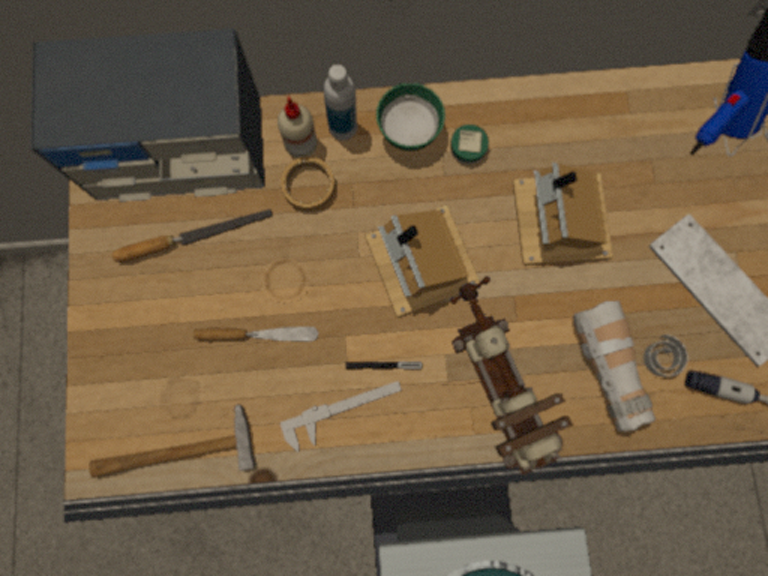

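The left of the two blocks, at about (425,255) in the top view, is the one meant. The spatula lies at (195–317, 334), and its handle points left. Next I'll view enlarged crops.

```bash
python3 - <<'E'
from h import *
t=load("top");s=load("scene")
def crop(c,u,v,w,h,k):
    f=cv2.cvtColor(c["frame"],cv2.COLOR_RGB2BGR)[v:v+h,u:u+w]
    f=cv2.resize(f,None,fx=k,fy=k,interpolation=cv2.INTER_CUBIC)
    for i in range(0,w,10): cv2.putText(f,str(u+i),(i*k,8),0,.3,(0,0,255)); cv2.line(f,(i*k,10),(i*k,14),(0,0,255))
    for i in range(0,h,10): cv2.putText(f,str(v+i),(0,i*k+4),0,.3,(0,0,255))
    return f
a=crop(t,122,205,100,35,8)
b=crop(t,240,133,80,80,5); d=crop(s,228,150,80,80,5)
cv2.imwrite("pics/c1.png",np.vstack([a[:200],np.hstack([b,d])]))
E
```

```text
(no output)
```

View pics/c1.png

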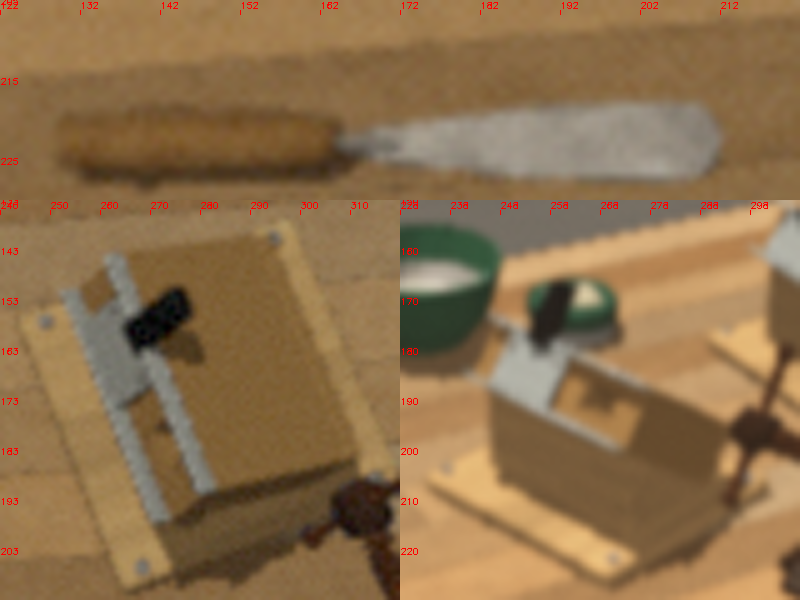

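```bash
cat > fit.py <<'E'
from h import *
from scipy.optimize import least_squares
def HR(yaw):
    x=np.array([np.cos(yaw),np.sin(yaw),0]); o=np.array([-np.sin(yaw),np.cos(yaw),0]); c,s=np.cos(np.radians(35)),np.sin(np.radians(35))
    return np.stack([x,c*o+s*np.array([0,0,1]),-s*o+c*np.array([0,0,1])],1)
def hw(p,P): return np.array([p[0],p[1],.09])+np.array(P,float)@HR(p[2]).T/1000
E
python3 - <<'E'
from fit import *
t=load("top");s=load("scene")
P=[(35,10,18.5),(-85,10,18.5),(35,10,-18.5),(-85,10,-18.5)]
U=np.array([(263,144),(281,191),(254,151),(272,196.5)])
r=least_squares(lambda p:(proj(t,hw(p,P))-U).ravel(),[.6,.15,.35])
p=r.x; print(p,np.degrees(p[2]),r.fun.reshape(-1,2).round(1)); np.save("head.npy",p)
print("scene rails",proj(s,hw(p,P)).round(1))
for q in(0,12): print("tab top/base",q,proj(t,hw(p,[(-q,8,54),(-q,8,20)])).round(1),proj(s,hw(p,[(-q,8,54),(-q,8,20)])).round(1))
e=atz(t,(129.5,221.5),.011);tip=atz(t,(211.8,222.3),.002); print("spat",e,tip,np.linalg.norm(e-tip),atz(t,(165,222),.011))
for uv in[(150,219),(150,227)]:print(atz(t,uv,.011))
# scene handle end and tip (768 px picture)
print(proj(s,[e,tip])*1.5)
E
```

```text
[0.60655419 0.0874019  0.27068108] 15.508883565573358 [[-0.3 -0.6]
 [ 0.5  0.4]
 [-0.1 -0.6]
 [-0.   0.7]]
scene rails [[246.7 172.1]
 [277.4 186.3]
 [241.5 183.6]
 [271.7 198.5]]
tab top/base 0 [[277.8 150.3]
 [269.1 156.8]] [[260.8 165. ]
 [255.8 175.8]]
tab top/base 12 [[279.8 155.2]
 [271.  161.6]] [[263.8 166.4]
 [258.8 177.2]]
spat [0.50140602 0.42934967 0.011     ] [0.48420928 0.23078434 0.002     ] 0.19951170356316472 [0.49304964 0.34351384 0.011     ]
[0.50342509 0.37957665 0.011     ]
[0.48383841 0.38022896 0.011     ]
[[228.4855944  392.02110539]
 [344.42326166 366.32238975]]
```

Every fit agrees with the given sizes: spatula length 199.5 mm and rail reprojection errors under 1 px. The tool always stays vertical, so the spatula will have to pivot in the grip as the slot guides it. I'll start moving.

```bash
cat >> fit.py <<'E'
def plan(target,yaw=None):
    s=telemetry.observe(); T=R.from_euler('xyz',s["ee_rot"])
    d=T.inv().apply(np.array(target)-s["eef_pos"])/.3
    cy=s["ee_rot"][2]; tu=0 if yaw is None else -((yaw-cy+np.pi)%(2*np.pi)-np.pi)/np.radians(60)
    print("t",round(s["t"],2),"row",d.round(4),round(tu,4))
E
python3 -c "
from fit import *
p=np.load('head.npy'); plan([p[0],p[1],.3],p[2]+np.pi/2)"
```

```text
t 0.15 row [ 2.0276 -1.9178 -0.2848] -1.5057
```

Request:
arm_command([
  [[1, -0.967, -0.3, -0.75], [1, -0.967, -0.3, -0.75], [1, -0.967, -0.3, -0.75], [1, -0.967, -0.3, -0.75], [1, -0.967, -0.3, -0.75], [1, -0.967, -0.3, -0.75], [1, -0.967, -0.3, -0.75], [1, -0.967, -0.3, -0.75], [1, -0.967, -0.3, -0.75], [1, -0.967, -0.3, -0.75]],
], claw=0.6)

```text
t: 1.15
eef_pos: [0.3862, -0.2652, 0.3057]
ee_rot: [3.139, -0.001, 1.058]
force: [-0.4, -0.4, -0.4]
opening: 0.0554
grip_force: 0.0
```

```bash
python3 -c "
from fit import *
p=np.load('head.npy'); plan([p[0],p[1],.3],p[2]+np.pi/2)"
```

```text
t 1.15 row [1.3847 0.0628 0.0197] -0.7486
```

Request:
arm_command([
  [[1, 0.06, 0.02, -0.75], [1, 0.06, 0.02, -0.75], [1, 0.06, 0.02, -0.75], [1, 0.06, 0.02, -0.75], [1, 0.06, 0.02, -0.75], [1, 0.06, 0.02, -0.75], [1, 0.06, 0.02, -0.75], [1, 0.06, 0.02, -0.75]],
])

```text
t: 1.95
eef_pos: [0.5485, -0.0177, 0.2975]
ee_rot: [-3.14, -0.001, 1.836]
force: [0.2, -0.1, -1.1]
opening: 0.0554
grip_force: 0.0
```

```bash
python3 -c "
from fit import *
p=np.load('head.npy'); plan([p[0],p[1],.28],p[2]+np.pi/2)"
```

```text
t 1.95 row [0.2873 0.279  0.0582] -0.0048
```

Request:
arm_command([
  [[0.29, 0.28, 0.06, 0], [0.29, 0.28, 0.06, 0], [0.29, 0.28, 0.06, 0], [0.29, 0.28, 0.06, 0], [0.29, 0.28, 0.06, 0]],
])

```text
t: 2.45
eef_pos: [0.6066, 0.0857, 0.28]
ee_rot: [-3.14, 0.001, 1.833]
force: [0.6, 0.2, 1.1]
opening: 0.0551
grip_force: 0.0
```

```bash
python3 - <<'E'
from fit import *
c=cap("wrist"); f=cv2.cvtColor(c["frame"],cv2.COLOR_RGB2BGR)
f=cv2.resize(f,(768,576),interpolation=cv2.INTER_CUBIC); cv2.imwrite("pics/w1.png",f)
p=np.load('head.npy'); P=[(35,10,18.5),(-85,10,18.5),(35,10,-18.5),(-85,10,-18.5),(0,8,54),(-12,8,54)]
print((proj(c,hw(p,P))*1.5).round(1))
E
```

```text
[[432.8 262.3]
 [267.2 263.9]
 [429.6 226.5]
 [274.4 228.1]
 [384.7 303.7]
 [367.  303.9]]
```

View pics/w1.png

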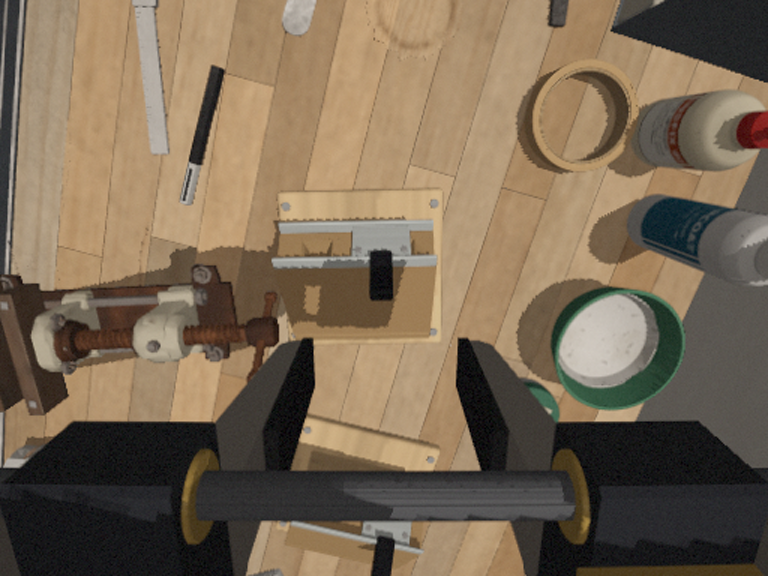

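The wrist view shows the upper rail ends at (436,260) and (273,262), the lower ones at (433,226) and (279,228), and the tab at x≈381. I'll refine the pose with these.

```bash
python3 - <<'E'
from fit import *
c=load("wrist");t=load("top");p0=np.load('head.npy')
P=[(35,10,18.5),(-85,10,18.5),(35,10,-18.5),(-85,10,-18.5)]
U=np.array([(436,261),(273,262.5),(433,226),(279,228.5)])/1.5
Ut=np.array([(263,144),(281,191),(254,151),(272,196.5)])
r=least_squares(lambda p:(proj(c,hw(p,P))-U).ravel(),p0); print(r.x,r.fun.round(1))
r=least_squares(lambda p:np.r_[(proj(c,hw(p,P))-U).ravel(),.7*(proj(t,hw(p,P))-Ut).ravel()],p0); p=r.x; print(p,r.fun.round(1))
print((r.x-p0)@np.eye(3)*1000)
p=least_squares(lambda p:(proj(c,hw(p,P))-U).ravel(),p0).x*.7+p*.3
np.save("head.npy",p)
for q in(0,5,10): print(q,proj(c,hw(p,[(-q,8,54),(-q,13,54),(-q,3,54)]))*1.5)
tab=hw(p,[-5,8,42]); print(p,tab)
plan([tab[0],tab[1],.117],p[2]+np.pi/2)
E
```

```text
[0.60951125 0.08879618 0.27402791] [ 0.8  0.3 -0.9  0.6  0.4 -0.3 -0.4 -0.6]
[0.60921768 0.08864762 0.27393213] [ 0.5  0.3 -1.2  0.7  0.2 -0.2 -0.7 -0.5 -0.7 -1.2 -0.1 -0.5 -0.5 -1.1
 -0.4 -0.3]
[2.66349204 1.24572612 3.25104717]
0 [[389.36611751 302.92801773]
 [389.33839777 298.45936094]
 [389.39316088 307.29102198]]
5 [[382.0171322  303.01613645]
 [381.90051871 298.54884865]
 [382.13100409 307.37781092]]
10 [[374.66926855 303.1040454 ]
 [374.46379193 298.63818237]
 [374.86993955 307.46433836]]
[0.60942318 0.08875161 0.27399918] [0.60935492 0.07051589 0.128993  ]
t 2.5 row [-0.0483 -0.0033  0.5444] -0.0124
```

Request:
arm_command([
  [[-0.048, -0.003, 0.2, -0.012], [-0.048, -0.003, 0.35, -0.012], [-0.048, -0.003, 0.45, -0.012], [-0.048, -0.003, 0.5, -0.012], [-0.048, -0.003, 0.535, -0.012], [-0.048, -0.003, 0.545, -0.012], [-0.048, -0.003, 0.545, -0.012], [-0.048, -0.003, 0.545, -0.012]],
])

```text
t: 3.3
eef_pos: [0.6109, 0.0744, 0.1188]
ee_rot: [3.139, 0.001, 1.848]
force: [0.0, 0.4, 0.7]
opening: 0.0552
grip_force: 0.0
```

Request:
arm_command([
  [[0, 0, 0, 0], [0, 0, 0, 0], [0, 0, 0, 0], [0, 0, 0, 0], [0, 0, 0, 0], [0, 0, 0, 0]],
], claw=0)

```text
t: 3.9
eef_pos: [0.6094, 0.0741, 0.117]
ee_rot: [-3.141, 0.0, 1.848]
force: [-2.0, -1.3, 2.1]
opening: 0.0152
grip_force: 30.0
```

```bash
python3 - <<'E'
from fit import *
s=telemetry.observe(); p=np.load('head.npy'); print(s["eef_pos"],s["ee_rot"],s["force"],s["opening"],s["grip_force"])
print("head coords",1000*HR(p[2]).T@(s["eef_pos"]-[0,0,-.019]-[p[0],p[1],.09]))
E
```

```text
[0.60940581 0.07412847 0.11700829] [-3.14062385e+00  1.42689503e-04  1.84820711e+00] [-1.97969315 -1.32268328  2.10511307] 0.015223210675662265 29.999893605709076
head coords [-3.9734997  14.86139071 45.75969507]
```

Request:
arm_command([
  [[0, -0.03, 0, 0], [0, -0.06, 0, 0], [0, -0.09, 0, 0], [0, -0.12, 0, 0], [0, -0.14, 0, 0], [0, -0.155, 0, 0], [0, -0.165, 0, 0], [0, -0.165, 0, 0], [0, -0.165, 0, 0]],
])

```text
t: 4.8
eef_pos: [0.5616, 0.0603, 0.117]
ee_rot: [-3.14, 0.0, 1.848]
force: [-2.0, -1.9, 1.4]
opening: 0.0161
grip_force: 30.0
```

Request:
arm_command([
  [[0, -0.005, 0, 0], [0, -0.01, 0, 0], [0, -0.015, 0, 0], [0, -0.015, 0, 0], [0, -0.015, 0, 0]],
])

```text
t: 5.3
eef_pos: [0.5592, 0.0596, 0.1171]
ee_rot: [3.139, -0.0, 1.848]
force: [6.0, -0.9, -5.8]
opening: 0.0158
grip_force: 30.0
```

Request:
arm_command([
  [[0, -0.008, 0, 0], [0, -0.012, 0, 0], [0, -0.012, 0, 0], [0, -0.012, 0, 0]],
])

```text
t: 5.7
eef_pos: [0.5589, 0.0596, 0.1172]
ee_rot: [3.131, -0.001, 1.848]
force: [14.7, 3.1, -13.8]
opening: 0.0156
grip_force: 30.0
```

Request:
arm_command([
  [[0, 0.024, 0, 0], [0, 0.024, 0, 0], [0, 0.024, 0, 0], [0, 0.024, 0, 0]],
], claw=0.5)

```text
t: 6.1
eef_pos: [0.5607, 0.0606, 0.117]
ee_rot: [-3.141, -0.0, 1.848]
force: [-0.4, 0.4, -0.4]
opening: 0.0449
grip_force: 0.0
```

Request:
arm_command([
  [[0, 0, -0.05, 0], [0, 0, -0.15, 0], [0, 0, -0.3, 0], [0, 0, -0.5, 0], [0, 0, -0.55, 0], [0, 0, -0.55, 0]],
])

```text
t: 6.7
eef_pos: [0.5632, 0.0613, 0.2876]
ee_rot: [3.133, 0.002, 1.848]
force: [0.2, -0.9, -0.7]
opening: 0.046
grip_force: 0.0
```

```bash
python3 - <<'E'
from fit import *
c=cap("wrist"); f=cv2.cvtColor(c["frame"],cv2.COLOR_RGB2BGR)[100:260,130:350]
cv2.imwrite("pics/w2.png",cv2.resize(f,None,fx=3.6,fy=3.6,interpolation=cv2.INTER_CUBIC))
p=np.load('head.npy'); P=[(35,10,18.5),(-85,10,18.5),(35,10,-18.5),(-85,10,-18.5),(0,0,0),(-55,8,54)]
print(((proj(c,hw(p,P))-[130,100])*3.6).round(1))
# spatula
sp=np.array([[.5014,.42935,.011],[.4842,.2308,.002]]); d=(sp[0]-sp[1])[:2]; d/=np.linalg.norm(d)
g=sp[1,:2]+.145*d; yaw=np.arctan2(d[1],d[0]); print(g,yaw)
plan([g[0],g[1],.25],yaw)
E
```

```text
[[731.5 225.7]
 [338.9 225.3]
 [713.8 143.6]
 [345.4 142.9]
 [608.4 205.6]
 [436.9 319.8]]
[0.4967142  0.37525897] 1.4843840006479776
t 6.75 row [1.068  0.0773 0.1145] 0.3473
```

View pics/w2.png

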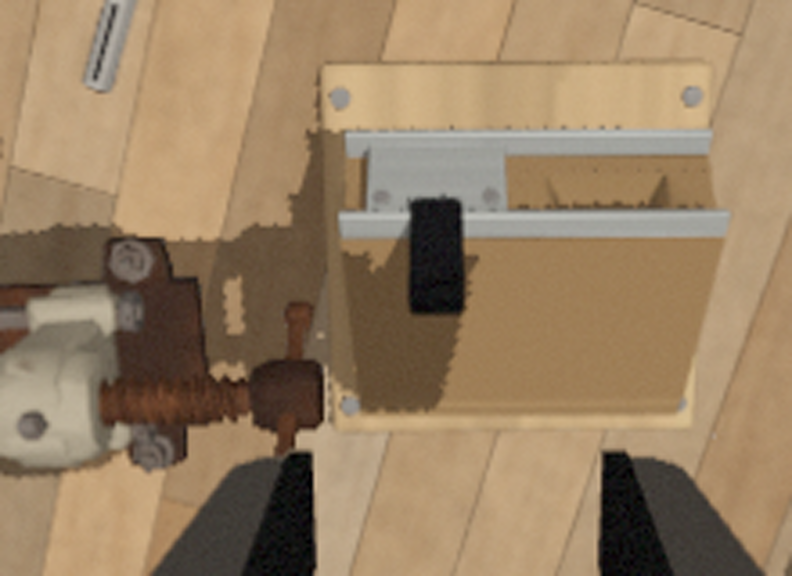

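The shutter is against its stop: the tab is at x=437, exactly where 0.055 should put it, and the wide slot is uncovered, centred near (607,190) as predicted. Next, the spatula.

Request:
arm_command([
  [[1, 0.08, 0.11, 0.347], [1, 0.08, 0.11, 0.347], [1, 0.08, 0.11, 0.347], [1, 0.08, 0.11, 0.347], [1, 0.08, 0.11, 0.347], [1, 0.08, 0.11, 0.347], [1, 0.08, 0.11, 0.347], [1, 0.08, 0.11, 0.347], [1, 0.08, 0.11, 0.347]],
], claw=0.7)

```text
t: 7.65
eef_pos: [0.5026, 0.3537, 0.2481]
ee_rot: [-3.141, 0.002, 1.483]
force: [1.0, -0.6, -0.1]
opening: 0.0643
grip_force: 0.0
```

```bash
python3 - <<'E'
from fit import *
c=cap("wrist"); f=cv2.cvtColor(c["frame"],cv2.COLOR_RGB2BGR)
cv2.imwrite("pics/w3.png",cv2.resize(f,(768,576),interpolation=cv2.INTER_CUBIC))
print((proj(c,[[.5014,.42935,.011],[.4842,.2308,.002],[.49671,.37526,.021]])*1.5).round(1))
E
```

```text
[[374.2 153.2]
 [376.2 370.7]
 [374.5 221.3]]
```

View pics/w3.png

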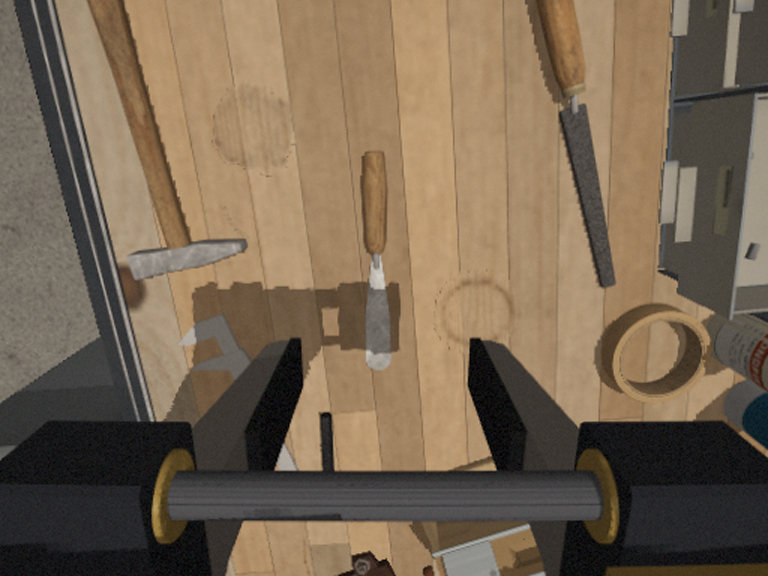

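The wrist view confirms the spatula: handle end at (374,152), tip at (377.5,370.5), both within about 1 mm of the prediction.

```bash
python3 - <<'E'
from fit import *
c=load("wrist")
e=atz(c,(374/1.5,151.5/1.5),.011); t=atz(c,(377.5/1.5,370.5/1.5),.002); print(e,t,np.linalg.norm(e-t))
d=(e-t)[:2]; m=(e+t)[:2]/2; d/=np.linalg.norm(d); g=m+.045*d; yaw=np.arctan2(d[1],d[0]); print(g,yaw)
yaw=(yaw+1.4844)/2
plan([g[0],g[1],.004],yaw)
E
```

```text
[0.50134245 0.43072448 0.011     ] [0.48550051 0.23094482 0.002     ] 0.20060877741720257
[0.49697868 0.37569383] 1.4916648505256238
t 7.7 row [ 0.0747 -0.0271  0.8146] -0.0058
```

Request:
arm_command([
  [[0.07, -0.026, 0.15, -0.006], [0.075, -0.027, 0.3, -0.006], [0.075, -0.027, 0.45, -0.006], [0.075, -0.027, 0.6, -0.006], [0.075, -0.027, 0.7, -0.006], [0.075, -0.027, 0.76, -0.006], [0.075, -0.027, 0.79, -0.006], [0.075, -0.027, 0.805, -0.006], [0.075, -0.027, 0.81, -0.006], [0.075, -0.027, 0.81, -0.006]],
])

```text
t: 8.7
eef_pos: [0.4969, 0.3792, 0.0073]
ee_rot: [3.14, -0.001, 1.491]
force: [-0.6, -0.5, 1.0]
opening: 0.0643
grip_force: 0.0
```

```bash
python3 - <<'E'
from fit import *
plan([.49698,.3757,.004],1.488); print(telemetry.observe()["force"])
E
```

```text
t 8.7 row [-0.0115  0.0011  0.011 ] 0.0027
[-0.59787858 -0.54226279  0.99299276]
```

Request:
arm_command([
  [[-0.011, 0, 0.01, 0], [-0.011, 0, 0.01, 0], [-0.011, 0, 0.01, 0]],
])

```text
t: 9.0
eef_pos: [0.4961, 0.3752, 0.0034]
ee_rot: [3.141, -0.0, 1.491]
force: [0.1, -0.6, -0.9]
opening: 0.0643
grip_force: 0.0
```

Request:
arm_command([
  [[0, 0, 0, 0], [0, 0, 0, 0], [0, 0, 0, 0], [0, 0, 0, 0], [0, 0, 0, 0], [0, 0, 0, 0]],
], claw=0)

```text
t: 9.6
eef_pos: [0.4958, 0.3754, 0.003]
ee_rot: [-3.142, 0.0, 1.491]
force: [-0.5, -0.2, 0.9]
opening: 0.0186
grip_force: 17.2
```

Request:
arm_command([
  [[0, 0, -0.05, 0], [0, 0, -0.1, 0], [0, 0, -0.2, 0], [0, 0, -0.35, 0], [0, 0, -0.5, 0], [0, 0, -0.6, 0], [0, 0, -0.6, 0], [0, 0, -0.6, 0]],
])

```text
t: 10.4
eef_pos: [0.4961, 0.3754, 0.1846]
ee_rot: [3.14, -0.001, 1.491]
force: [-0.0, 0.5, -0.9]
opening: 0.0181
grip_force: 30.0
```

```bash
cat >> fit.py <<'E'
def oh(o,h,x=0):
    p=np.load('head.npy'); return np.array([p[0],p[1],.09])+np.array([-np.sin(p[2]),np.cos(p[2]),0])*o/1000+np.array([0,0,h/1000])+np.array([np.cos(p[2]),np.sin(p[2]),0])*x/1000
YH=np.load('head.npy')[2]+np.pi/2
E
python3 -c "
from fit import *
plan(oh(190,50),YH)"
```

```text
t 10.4 row [-0.3282  0.2329  0.1487] -0.338
```

Request:
arm_command([
  [[-0.05, 0.03, 0, -0.05], [-0.12, 0.08, 0.04, -0.1], [-0.2, 0.15, 0.08, -0.2], [-0.28, 0.2, 0.12, -0.28], [-0.328, 0.233, 0.149, -0.338], [-0.328, 0.233, 0.149, -0.338], [-0.328, 0.233, 0.149, -0.338], [-0.328, 0.233, 0.149, -0.338]],
])

```text
t: 11.2
eef_pos: [0.5566, 0.2735, 0.1386]
ee_rot: [-3.141, -0.001, 1.846]
force: [0.6, 0.5, -0.6]
opening: 0.0179
grip_force: 30.0
```

```bash
python3 - <<'E'
from fit import *
plan(oh(165,-2),YH)
c=cap("wrist"); f=cv2.cvtColor(c["frame"],cv2.COLOR_RGB2BGR)
cv2.imwrite("pics/w4.png",cv2.resize(f,(768,576),interpolation=cv2.INTER_CUBIC))
s=telemetry.observe();T=R.from_euler('xyz',s["ee_rot"]);w=lambda *v:s["eef_pos"]+T.apply(np.array(v)/1000)
print((proj(c,[w(-145,0,2),w(-145,12,2),w(-145,-12,2),w(55,0,-8),w(-145,0,20),w(-145,0,-15),hw(np.load('head.npy'),[0,0,0])])*1.5).round(1))
E
```

```text
t 11.2 row [-0.0908  0.0027  0.1686] 0.0014
[[383.9 635.8]
 [408.8 635.7]
 [358.9 635.8]
 [382.6 222.7]
 [383.9 602.4]
 [383.8 671.9]
 [384.6 619.2]]
```

View pics/w4.png

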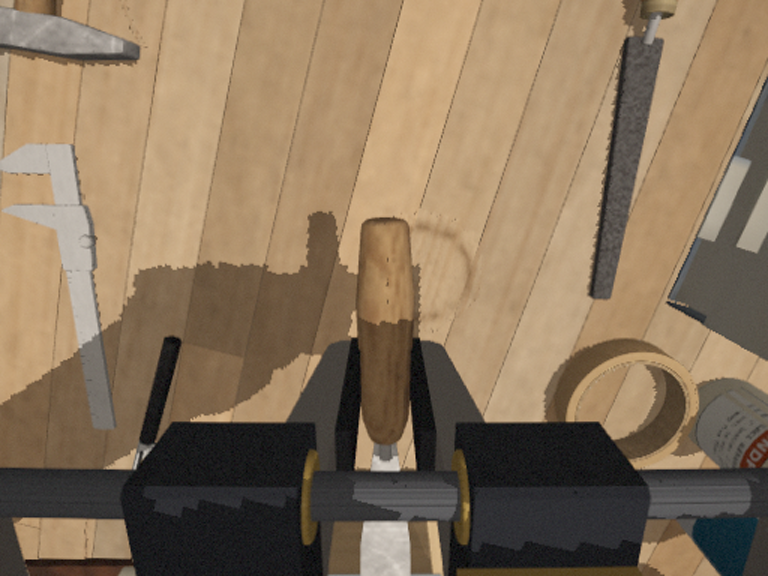

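The spatula is held level and centred: handle end at (385,218), blade axis at x≈385. Now I'll compute the entry, pivot and insertion waypoints.

```bash
cat >> fit.py <<'E'
def wp(y,z,th):  # TCP (o,h) mm for tip at head (y,z), blade pitched th deg
    a=np.radians(35); T=np.array([y*np.cos(a)-z*np.sin(a),y*np.sin(a)+z*np.cos(a)]); t=np.radians(th)
    return T+145*np.array([np.cos(t),np.sin(t)])+9*np.array([-np.sin(t),np.cos(t)])-[0,8]
def show(ws,ref):
    for w in ws:
        q=wp(*w); d=(q-ref)/300; print(w,q.round(1),"row x %.4f z %.4f"%(d[0],-d[1]))
def cur():
    p=np.load('head.npy'); s=telemetry.observe(); d=s["eef_pos"]-oh(0,0); return np.array([d@[-np.sin(p[2]),np.cos(p[2]),0],d[2]])*1000, d@[np.cos(p[2]),np.sin(p[2]),0]*1000
E
python3 - <<'E'
from fit import *
ref=wp(-12,3.3,0); print("entry",ref); plan(oh(ref[0]+32,ref[1]),YH); plan(oh(*ref),YH); print(cur())
show([(-12-15*f,3.3+f,35*f) for f in np.linspace(0,1,11)],ref)
E
```

```text
entry [133.27737323  -3.17971549]
t 11.25 row [-0.09    0.002   0.1734] 0.0018
t 11.25 row [-0.1967  0.0018  0.1733] 0.0018
(array([192.23737011,  48.85141844]), np.float64(-0.661763296614491))
(np.float64(-12.0), np.float64(3.3), np.float64(0.0)) [133.3  -3.2] row x 0.0000 z -0.0000
(np.float64(-13.5), np.float64(3.4), np.float64(3.5)) [131.2   4.9] row x -0.0070 z -0.0269
(np.float64(-15.0), np.float64(3.5), np.float64(7.0)) [128.5  12.9] row x -0.0158 z -0.0535
(np.float64(-16.5), np.float64(3.5999999999999996), np.float64(10.500000000000002)) [125.4  20.8] row x -0.0264 z -0.0798
(np.float64(-18.0), np.float64(3.6999999999999997), np.float64(14.0)) [121.6  28.5] row x -0.0388 z -0.1057
(np.float64(-19.5), np.float64(3.8), np.float64(17.5)) [117.4  36.1] row x -0.0528 z -0.1310
(np.float64(-21.0), np.float64(3.9), np.float64(21.000000000000004)) [112.7  43.5] row x -0.0686 z -0.1556
(np.float64(-22.5), np.float64(4.0), np.float64(24.500000000000004)) [107.5  50.7] row x -0.0860 z -0.1796
(np.float64(-24.0), np.float64(4.1), np.float64(28.0)) [101.8  57.6] row x -0.1050 z -0.2026
(np.float64(-25.5), np.float64(4.2), np.float64(31.5)) [95.6 64.3] row x -0.1255 z -0.2248
(np.float64(-27.0), np.float64(4.3), np.float64(35.0)) [89.  70.6] row x -0.1475 z -0.2459
```

Request:
arm_command([
  [[-0.05, 0.002, 0.06, 0], [-0.09, 0.002, 0.12, 0], [-0.09, 0.002, 0.16, 0], [-0.09, 0.002, 0.173, 0], [-0.09, 0.002, 0.173, 0], [-0.12, 0.002, 0.173, 0], [-0.15, 0.002, 0.173, 0], [-0.17, 0.002, 0.173, 0], [-0.185, 0.002, 0.173, 0], [-0.185, 0.002, 0.173, 0]],
])

```text
t: 12.25
eef_pos: [0.5738, 0.2173, 0.0865]
ee_rot: [3.141, 0.0, 1.843]
force: [0.1, -0.3, -1.6]
opening: 0.0181
grip_force: 30.0
```

```bash
python3 - <<'E'
from fit import *
print(cur(),telemetry.observe()["force"]); plan(oh(*wp(-12,3.3,0)),YH)
c=cap("scene"); f=cv2.cvtColor(c["frame"],cv2.COLOR_RGB2BGR)[100:230,170:345]
cv2.imwrite("pics/s5.png",cv2.resize(f,None,fx=4.5,fy=4.5,interpolation=cv2.INTER_CUBIC))
E
```

```text
(array([133.38407891,  -3.45297857]), np.float64(0.4763738717321183)) [ 0.13371171 -0.26147961 -1.63126289]
t 12.25 row [-0.0004 -0.0016 -0.0009] -0.0014
```

View pics/s5.png

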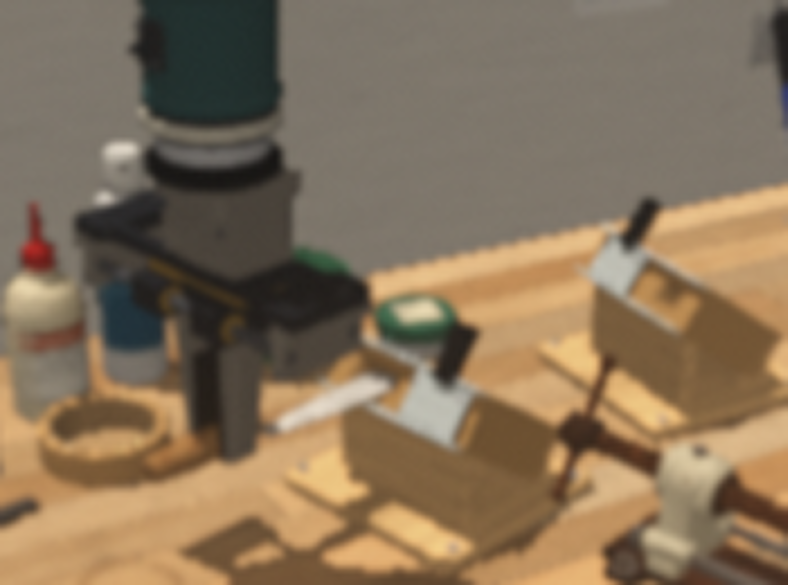

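The blade tip is in the slot mouth at about (390,383) in the crop. I'll start the pivot.

Request:
arm_command([
  [[-0.0035, 0, -0.0135, 0], [-0.007, 0, -0.027, 0], [-0.0115, 0, -0.04, 0], [-0.016, 0, -0.0535, 0], [-0.021, 0, -0.067, 0], [-0.026, 0, -0.08, 0], [-0.026, 0, -0.08, 0]],
])

```text
t: 13.0
eef_pos: [0.5759, 0.2108, 0.1111]
ee_rot: [3.141, 0.0, 1.844]
force: [-1.2, 0.5, -2.2]
opening: 0.0179
grip_force: 29.9
```

```bash
python3 - <<'E'
from fit import *
s=telemetry.observe();print(cur(),s["force"],s["moment"])
ref=wp(-16.5,3.6,10.5); print(ref); show([(-12-15*f,3.3+f,35*f) for f in np.linspace(.4,1,7)],ref)
E
```

```text
(array([126.55950469,  21.1246275 ]), np.float64(0.700312652825759)) [-1.23366277  0.5190544  -2.16145383] [ 0.53436882  0.0245838  -0.04231882]
[125.35095797  20.75838152]
(np.float64(-18.0), np.float64(3.6999999999999997), np.float64(14.0)) [121.6  28.5] row x -0.0123 z -0.0259
(np.float64(-19.5), np.float64(3.8), np.float64(17.5)) [117.4  36.1] row x -0.0264 z -0.0512
(np.float64(-21.0), np.float64(3.9), np.float64(21.0)) [112.7  43.5] row x -0.0422 z -0.0759
(np.float64(-22.5), np.float64(4.0), np.float64(24.5)) [107.5  50.7] row x -0.0595 z -0.0998
(np.float64(-24.0), np.float64(4.1), np.float64(28.0)) [101.8  57.6] row x -0.0785 z -0.1228
(np.float64(-25.5), np.float64(4.199999999999999), np.float64(31.499999999999996)) [95.6 64.3] row x -0.0991 z -0.1450
(np.float64(-27.0), np.float64(4.3), np.float64(35.0)) [89.  70.6] row x -0.1211 z -0.1661
```

Request:
arm_command([
  [[-0.006, 0, -0.013, 0], [-0.0125, 0, -0.026, 0], [-0.019, 0, -0.0385, 0], [-0.0265, 0, -0.051, 0], [-0.034, 0, -0.0635, 0], [-0.042, 0, -0.076, 0], [-0.051, 0, -0.088, 0], [-0.0595, 0, -0.1, 0], [-0.0595, 0, -0.1, 0]],
])

```text
t: 13.9
eef_pos: [0.5807, 0.1932, 0.141]
ee_rot: [3.141, 0.001, 1.844]
force: [0.3, 1.4, -0.7]
opening: 0.0177
grip_force: 30.0
```

```bash
python3 - <<'E'
from fit import *
s=telemetry.observe();print(cur(),s["force"],s["moment"])
c=cap("scene"); f=cv2.cvtColor(c["frame"],cv2.COLOR_RGB2BGR)[120:220,190:320]
cv2.imwrite("pics/s6.png",cv2.resize(f,None,fx=6,fy=6,interpolation=cv2.INTER_CUBIC))
ref=wp(-22.5,4,24.5); show([(-24,4.1,28),(-25.5,4.2,31.5),(-27,4.3,35),(-30,4.3,36.)],ref)
E
```

```text
(array([108.27125659,  50.98417609]), np.float64(0.6223582711224673)) [ 0.34965487  1.44391446 -0.7013784 ] [ 0.33446648 -0.01127948 -0.04582531]
(-24, 4.1, 28) [101.8  57.6] row x -0.0190 z -0.0231
(-25.5, 4.2, 31.5) [95.6 64.3] row x -0.0395 z -0.0452
(-27, 4.3, 35) [89.  70.6] row x -0.0615 z -0.0663
(-30, 4.3, 36.0) [85.  70.8] row x -0.0750 z -0.0671
```

View pics/s6.png

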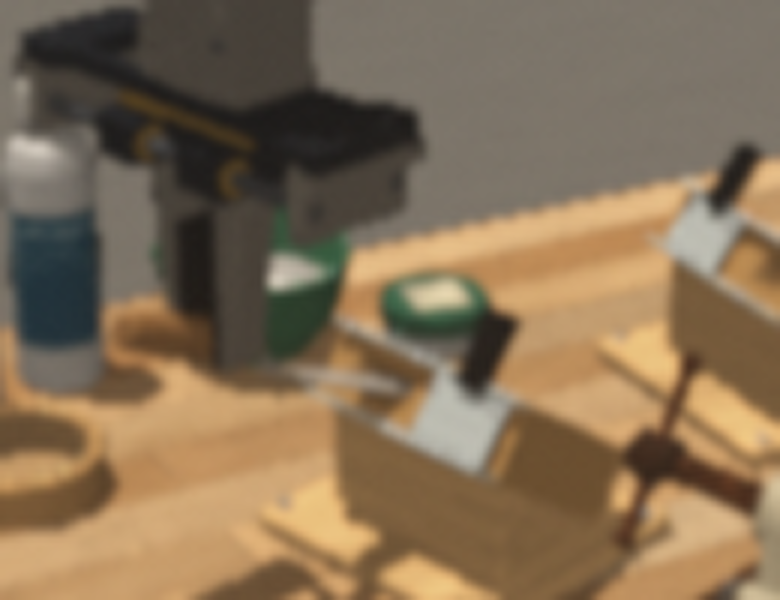

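The blade now slopes down into the slot, from (270,368) to (400,385) in the crop. I'll keep pivoting.

Request:
arm_command([
  [[-0.0095, 0, -0.0115, 0], [-0.019, 0, -0.023, 0], [-0.029, 0, -0.034, 0], [-0.0395, 0, -0.045, 0], [-0.05, 0, -0.056, 0], [-0.0615, 0, -0.0665, 0], [-0.0615, 0, -0.0665, 0]],
])

```text
t: 14.65
eef_pos: [0.5857, 0.1753, 0.1609]
ee_rot: [3.141, 0.0, 1.844]
force: [-0.3, 1.3, -0.5]
opening: 0.0183
grip_force: 29.9
```

```bash
python3 - <<'E'
from fit import *
s=telemetry.observe();print(cur(),s["force"],s["moment"])
ref=wp(-27,4.3,35); show([(-y,max(1.,4.3-(y-27)*.1),35) for y in (37,47,57,67,77,82,85,88,90)],ref)
E
```

```text
(array([89.71232047, 70.88784492]), np.float64(0.6097019392109622)) [-0.28468283  1.26476721 -0.4851682 ] [ 0.34621715  0.0112251  -0.02706545]
(-37, 3.3, 35) [81.4 64. ] row x -0.0254 z 0.0218
(-47, 2.3, 35) [73.8 57.5] row x -0.0508 z 0.0437
(-57, 1.2999999999999998, 35) [66.2 50.9] row x -0.0762 z 0.0655
(-67, 1.0, 35) [58.2 44.9] row x -0.1029 z 0.0855
(-77, 1.0, 35) [50.  39.2] row x -0.1302 z 0.1046
(-82, 1.0, 35) [45.9 36.3] row x -0.1439 z 0.1142
(-85, 1.0, 35) [43.4 34.6] row x -0.1521 z 0.1199
(-88, 1.0, 35) [41.  32.9] row x -0.1603 z 0.1256
(-90, 1.0, 35) [39.3 31.7] row x -0.1657 z 0.1295
```

Request:
arm_command([
  [[-0.0127, 0, 0.011, 0], [-0.0254, 0, 0.022, 0], [-0.038, 0, 0.033, 0], [-0.051, 0, 0.0437, 0], [-0.0635, 0, 0.0546, 0], [-0.076, 0, 0.0655, 0], [-0.09, 0, 0.0755, 0], [-0.103, 0, 0.0855, 0], [-0.103, 0, 0.0855, 0]],
])

```text
t: 15.55
eef_pos: [0.5937, 0.1451, 0.1342]
ee_rot: [-3.141, 0.001, 1.844]
force: [0.1, -0.5, -2.0]
opening: 0.018
grip_force: 30.0
```

```bash
python3 - <<'E'
from fit import *
s=telemetry.observe();print(cur(),s["force"],s["moment"])
ref=wp(-67,1,35); show([(-y,1,35) for y in (72,77,82,85,88,90,92)],ref)
E
```

```text
(array([58.54175926, 44.16304691]), np.float64(0.07304534137870874)) [ 0.10268397 -0.54591279 -2.0256248 ] [-0.05215879 -0.08955488 -0.02277359]
(-72, 1, 35) [54.1 42.1] row x -0.0137 z 0.0096
(-77, 1, 35) [50.  39.2] row x -0.0273 z 0.0191
(-82, 1, 35) [45.9 36.3] row x -0.0410 z 0.0287
(-85, 1, 35) [43.4 34.6] row x -0.0491 z 0.0344
(-88, 1, 35) [41.  32.9] row x -0.0573 z 0.0402
(-90, 1, 35) [39.3 31.7] row x -0.0628 z 0.0440
(-92, 1, 35) [37.7 30.6] row x -0.0683 z 0.0478
```

Request:
arm_command([
  [[-0.0137, 0, 0.0096, 0], [-0.0273, 0, 0.019, 0], [-0.041, 0, 0.0287, 0], [-0.049, 0, 0.0344, 0], [-0.053, 0, 0.037, 0], [-0.0573, 0, 0.04, 0], [-0.0573, 0, 0.04, 0]],
])

```text
t: 16.25
eef_pos: [0.5981, 0.131, 0.1231]
ee_rot: [3.141, -0.001, 1.846]
force: [-0.8, 2.3, 2.3]
opening: 0.0176
grip_force: 29.9
```

Request:
arm_command([
  [[-0.003, 0, 0.002, 0], [-0.006, 0, 0.004, 0], [-0.009, 0, 0.0065, 0], [-0.009, 0, 0.0065, 0]],
])

```text
t: 16.65
eef_pos: [0.5985, 0.1316, 0.1223]
ee_rot: [3.139, -0.005, 1.847]
force: [-3.6, 8.4, 5.7]
opening: 0.0179
grip_force: 29.8
```

```bash
python3 - <<'E'
from fit import *
s=telemetry.observe();print(cur(),s["force"],s["moment"])
E
```

```text
(array([44.16328958, 32.26968684]), np.float64(1.0812949835241754)) [-3.59823316  8.44991338  5.72510797] [ 1.84539479  0.84808188 -0.14715139]
```

Request:
arm_command([
  [[-0.004, 0, 0.003, 0], [-0.009, 0, 0.006, 0], [-0.014, 0, 0.01, 0], [-0.014, 0, 0.01, 0], [-0.014, 0, 0.01, 0]],
])

```text
t: 17.15
eef_pos: [0.5994, 0.1323, 0.1208]
ee_rot: [3.136, -0.01, 1.85]
force: [-5.1, 15.4, 12.0]
opening: 0.0178
grip_force: 29.7
```

```bash
python3 - <<'E'
from fit import *
s=telemetry.observe();print(cur(),s["force"],s["moment"])
c=cap("wrist"); f=cv2.cvtColor(c["frame"],cv2.COLOR_RGB2BGR)
cv2.imwrite("pics/w7.png",cv2.resize(f,(768,576),interpolation=cv2.INTER_CUBIC))
p=np.load('head.npy')
print((proj(c,hw(p,[(0,112,18),(0,112,-2),(0,112,8),(0,109,18)]))*1.5).round(1))
E
```

```text
(array([44.64639296, 30.8435943 ]), np.float64(2.139792578602298)) [-5.05459193 15.39189973 11.95924692] [ 3.39411229  1.44861541 -0.11097182]
[[375.3 310.7]
 [376.  256.2]
 [375.7 282.2]
 [375.4 317.3]]
```

View pics/w7.png

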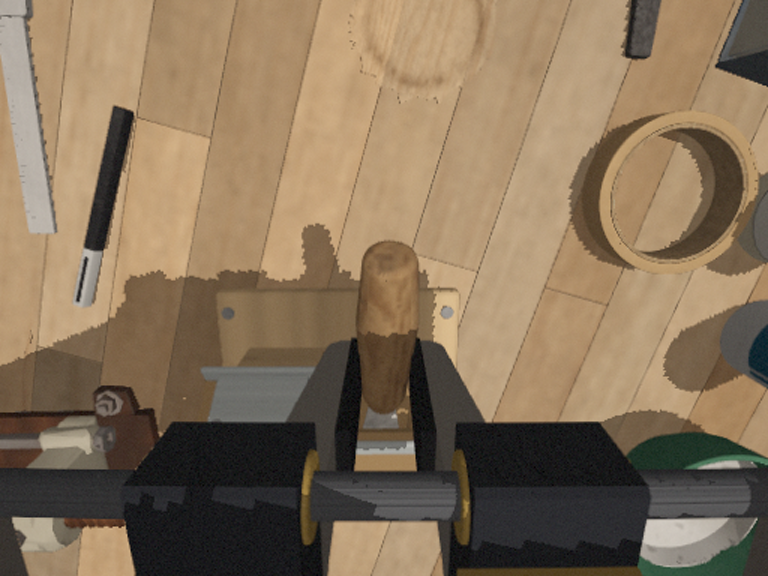

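The handle sticks up at (388,241)–(385,412), with the blade going into the mouth. The stop is firm about 2 mm short of my estimate, and there is a small sideways drift. I'll back off, recentre and push again to check that this is the slot's end and not a jam.

Request:
arm_command([
  [[0.02, 0, -0.015, 0], [0.04, 0, -0.03, 0], [0.06, 0, -0.045, 0], [0.06, 0, -0.045, 0]],
])

```text
t: 17.6
eef_pos: [0.5953, 0.1408, 0.1317]
ee_rot: [3.141, 0.0, 1.845]
force: [-0.8, 0.9, -1.6]
opening: 0.0182
grip_force: 29.9
```

```bash
cat >> fit.py <<'E'
def an():
    s=telemetry.observe(); (o,h),x=cur(); a=np.radians(35); print("axial %.1f perp %.1f x %.1f"%(o*np.cos(a)+h*np.sin(a),-o*np.sin(a)+h*np.cos(a),x),"F",s["force"].round(1),"M",s["moment"].round(2),"t",s["t"],"rot",s["ee_rot"].round(3))
E
python3 - <<'E'
from fit import *
an(); plan(oh(*wp(-80,1,35)),YH)
E
```

```text
axial 68.1 perp 3.2 x 0.5 F [-0.8  0.9 -1.6] M [ 0.23 -0.02 -0.07] t 17.6 rot [3.141 0.    1.845]
t 17.6 row [-0.0214 -0.0016  0.0141] 0.0006
```

Request:
arm_command([
  [[-0.01, -0.004, 0.007, 0], [-0.02, -0.004, 0.014, 0], [-0.03, -0.004, 0.021, 0], [-0.036, -0.004, 0.025, 0], [-0.04, -0.004, 0.028, 0], [-0.044, -0.004, 0.031, 0], [-0.044, -0.004, 0.031, 0]],
])

```text
t: 18.3
eef_pos: [0.5972, 0.1306, 0.1229]
ee_rot: [3.14, -0.004, 1.847]
force: [-3.8, 5.7, 3.9]
opening: 0.0181
grip_force: 29.8
```

```bash
python3 -c "
from fit import *
an()"
```

```text
axial 54.6 perp 2.0 x -0.4 F [-3.8  5.7  3.9] M [ 1.5   0.74 -0.06] t 18.3 rot [ 3.14  -0.004  1.847]
```

Request:
arm_command([
  [[-0.006, 0, 0.004, 0], [-0.01, 0, 0.007, 0], [-0.014, 0, 0.01, 0], [-0.014, 0, 0.01, 0]],
])

```text
t: 18.7
eef_pos: [0.5979, 0.1314, 0.1216]
ee_rot: [3.138, -0.009, 1.849]
force: [-6.1, 14.4, 10.9]
opening: 0.0179
grip_force: 29.8
```

```bash
python3 -c "
from fit import *
an()"
```

```text
axial 54.3 perp 0.5 x 0.4 F [-6.1 14.4 10.9] M [ 3.06  1.52 -0.24] t 18.7 rot [ 3.138 -0.009  1.849]
```

It stops again at the same axial place (54.5 mm) with a different sideways offset, and the force is purely axial, so this is the closed end. I'll relax the push and release.

Request:
arm_command([
  [[0.008, 0, -0.006, 0], [0.015, 0, -0.011, 0], [0.018, 0, -0.013, 0], [0.018, 0, -0.013, 0]],
])

```text
t: 19.1
eef_pos: [0.5972, 0.1302, 0.1234]
ee_rot: [3.141, -0.002, 1.846]
force: [-1.6, 7.0, 3.4]
opening: 0.0181
grip_force: 29.8
```

Request:
arm_command([
  [[0, 0, 0, 0], [0, 0, 0, 0], [0, 0, 0, 0], [0, 0, 0, 0], [0, 0, 0, 0]],
], claw=0.5)

```text
t: 19.6
eef_pos: [0.5975, 0.1279, 0.1227]
ee_rot: [-3.141, 0.0, 1.844]
force: [-0.4, 0.3, 0.6]
opening: 0.046
grip_force: 0.0
```

```bash
python3 - <<'E'
from fit import *
an(); c=cap("wrist"); f=c["frame"]; hsv=cv2.cvtColor(f,cv2.COLOR_RGB2HSV)
old=cv2.imread("pics/w7.png"); old=cv2.resize(old,(512,384))
print(hsv[165:280:5,257].tolist())
E
```

```text
axial 52.3 perp 3.4 x -0.9 F [-0.4  0.3  0.6] M [-0.05 -0.11 -0.07] t 19.6 rot [-3.141  0.     1.844]
[[16, 119, 157], [16, 118, 167], [16, 116, 162], [16, 128, 158], [16, 129, 146], [16, 124, 146], [16, 119, 158], [16, 114, 166], [17, 123, 157], [15, 124, 152], [16, 126, 150], [17, 125, 155], [15, 127, 90], [16, 135, 87], [15, 145, 81], [15, 142, 86], [13, 131, 84], [15, 133, 86], [15, 135, 89], [14, 126, 87], [13, 26, 120], [12, 24, 106], [22, 24, 115]]
```

Request:
arm_command([
  [[0, 0, -0.05, 0], [0, 0, -0.15, 0], [0, 0, -0.3, 0], [0, 0, -0.42, 0], [0.1, 0, -0.45, 0], [0.25, 0, -0.45, 0], [0.3, 0, -0.45, 0], [0.3, 0, -0.45, 0]],
])

```text
t: 20.45
eef_pos: [0.5717, 0.2183, 0.2592]
ee_rot: [3.14, -0.001, 1.851]
force: [0.4, 0.6, -0.1]
opening: 0.0458
grip_force: 0.0
```

```bash
python3 - <<'E'
from fit import *
an(); print(cur()); plan(oh(125,60),YH); p=np.load('head.npy')
old=cv2.imread("pics/top0.png"); 
for n in("top","scene","wrist"):
    c=cap(n)
    for y,z in((112,9),(112,0),(28,9)): print(n,y,z,proj(c,hw(p,[0,y,z])).round(1))
    f=cv2.cvtColor(c["frame"],cv2.COLOR_RGB2HSV)
    if n=="wrist":
        u=int(proj(c,hw(p,[0,60,15]))[0,0]); v0=int(proj(c,hw(p,[0,112,0]))[0,1]); print(u); [print(v,f[v,u-1:u+2].mean(0).astype(int)) for v in range(max(0,v0-14),min(383,v0+90),2)]
E
```

```text
axial 207.5 perp 61.2 x -1.3 F [ 0.4  0.6 -0.1] M [-0.03 -0.09  0.  ] t 20.45 rot [ 3.140e+00 -1.000e-03  1.851e+00]
(array([134.91967443, 169.16210494]), np.float64(-1.263275800058141))
t 20.45 row [-0.0334  0.0036  0.3639] 0.0055
top 112 9 [[229.6 163.2]]
top 112 0 [[227.5 164.9]]
top 28 9 [[259.1 158.7]]
scene 112 9 [[231.3 169.1]]
scene 112 0 [[229.9 172.2]]
scene 28 9 [[249.4 177.2]]
wrist 112 9 [[256.4 239.9]]
wrist 112 0 [[256.4 231.4]]
wrist 28 9 [[256.5 278.2]]
256
217 [ 16 100 167]
219 [ 14 127  90]
221 [ 15 124  87]
223 [ 14 131  76]
225 [ 15 127  79]
227 [ 14 124  81]
229 [ 15 131  89]
231 [ 15 124 143]
233 [ 15 124  94]
235 [ 14 130  95]
237 [ 15 134  90]
239 [ 14 141  85]
241 [ 14 135  96]
243 [ 15 124 123]
245 [ 15 121 152]
247 [ 16 121 155]
249 [ 16 123 150]
251 [ 15 125 147]
253 [ 15 121 147]
255 [ 16 126 148]
257 [ 15 121 147]
259 [ 15 128 143]
261 [ 15 129 141]
263 [ 16 126 141]
265 [ 15 124 143]
267 [ 15 130 138]
269 [ 15 130 135]
271 [ 15 126 137]
273 [ 15 127 128]
275 [ 15  26 179]
277 [ 16  24 177]
279 [ 16  28 109]
281 [ 15  25 114]
283 [ 18  43 106]
285 [ 15 120  93]
287 [ 16 123 103]
289 [ 25  14 148]
291 [ 28   8 175]
293 [ 19  27 162]
295 [ 16 117 159]
297 [ 16 114 159]
299 [ 16 114 159]
301 [ 16 114 160]
303 [ 16 116 159]
305 [ 16 113 160]
307 [ 16 116 159]
309 [ 16 115 158]
311 [ 16 113 159]
313 [ 16 111 137]
315 [147  21  40]
317 [98 10 48]
319 [130   8  51]
```

Numerically the handle end is at row 231 in the wrist image, against 231.4 predicted for fully home. As a check I'll give the handle end a gentle push with closed fingers.

Request:
arm_command([
  [[-0.02, 0.004, 0.1, 0.005], [-0.025, 0.004, 0.2, 0.005], [-0.03, 0.004, 0.3, 0.005], [-0.033, 0.004, 0.35, 0.005], [-0.033, 0.004, 0.36, 0.005], [-0.033, 0.004, 0.36, 0.005]],
], claw=0)

```text
t: 21.2
eef_pos: [0.5774, 0.2055, 0.1502]
ee_rot: [3.141, -0.0, 1.839]
force: [0.5, 0.2, -0.1]
opening: 0.001
grip_force: 0.0
```

Request:
arm_command([
  [[-0.02, 0, 0, 0], [-0.04, 0, 0, 0], [-0.055, 0, 0, 0], [-0.065, 0, 0, 0], [-0.075, 0, 0, 0], [-0.075, 0, 0, 0]],
])

```text
t: 21.8
eef_pos: [0.5829, 0.1911, 0.1532]
ee_rot: [3.135, -0.009, 1.843]
force: [-2.9, 11.3, 7.6]
opening: 0.0006
grip_force: 6.7
```

```bash
python3 -c "
from fit import *
an(); print(cur(),telemetry.observe()['opening'])"
```

```text
axial 122.9 perp -8.9 x 2.2 F [-2.9 11.3  7.6] M [2.55 0.67 0.01] t 21.8 rot [ 3.135 -0.009  1.843]
(array([105.75554189,  63.1749271 ]), np.float64(2.1718297015193206)) 0.0005902060542741611
```

It is firm here too: 13 N causes no movement, which agrees with the earlier stop. I'll retreat, check that the shutter and spatula are still in place, and hand in.

Request:
arm_command([
  [[0.06, 0, 0, 0], [0.15, 0, 0, 0], [0.2, 0, -0.1, 0], [0.2, 0, -0.25, 0], [0.2, 0, -0.4, 0], [0.2, 0, -0.4, 0], [0.2, 0, -0.4, 0]],
], claw=0.3)

```text
t: 22.5
eef_pos: [0.5673, 0.2419, 0.271]
ee_rot: [3.139, 0.001, 1.839]
force: [0.9, -0.7, 0.0]
opening: 0.0275
grip_force: 0.0
```

```bash
python3 - <<'E'
from fit import *
an(); p=np.load('head.npy'); c=cap("wrist"); f=cv2.cvtColor(c["frame"],cv2.COLOR_RGB2HSV)
pr=lambda P:proj(c,hw(p,P)).round(1)
print(pr([0,112,0]),pr([0,112,9]),pr([0,27,9]))
u=int(pr([0,60,10])[0,0]); print(u); v0=int(pr([0,112,0])[0,1])
print([(v,int(f[v,u,1]),int(f[v,u,2])) for v in range(max(0,v0-12),min(383,v0+70),2)])
tt=pr([-55,8,54])[0]; print("tab",tt); r=int(tt[1]); print([(x,int(f[min(r,383),x,2])) for x in range(int(tt[0])-16,int(tt[0])+17,2)] if r<384 else "out")
E
```

```text
axial 233.9 perp 57.2 x 0.9 F [ 0.9 -0.7  0. ] M [-0.04 -0.07 -0.02] t 22.5 rot [3.139e+00 1.000e-03 1.839e+00]
[[254.9 252.9]] [[254.9 261.2]] [[255.5 294. ]]
255
[(240, 125, 90), (242, 127, 104), (244, 121, 126), (246, 127, 116), (248, 113, 126), (250, 119, 139), (252, 119, 161), (254, 123, 158), (256, 121, 160), (258, 125, 155), (260, 131, 144), (262, 128, 145), (264, 120, 160), (266, 120, 159), (268, 123, 153), (270, 127, 149), (272, 121, 150), (274, 130, 151), (276, 123, 147), (278, 131, 138), (280, 127, 144), (282, 121, 145), (284, 134, 137), (286, 131, 136), (288, 128, 140), (290, 37, 165), (292, 25, 144), (294, 25, 113), (296, 26, 117), (298, 97, 87), (300, 119, 103), (302, 103, 102), (304, 8, 181), (306, 9, 165), (308, 92, 160), (310, 114, 161), (312, 115, 162), (314, 80, 67), (316, 25, 41), (318, 5, 50), (320, 19, 55)]
tab [207.6 338.8]
[(191, 55), (193, 51), (195, 51), (197, 53), (199, 56), (201, 53), (203, 49), (205, 53), (207, 55), (209, 54), (211, 53), (213, 52), (215, 51), (217, 53), (219, 51), (221, 51), (223, 57)]
```

```bash
python3 -c "
from h import *
print(order.finish_job())"
```

```text
the job is handed in; nothing more can be done
None
```

The shutter is fully open against its stop. The spatula is blade first in the wide slot, pushed to a firm stop I take to be the closed end (about 2 mm short of my estimate, within camera calibration error), and released. I handed the job in at about 22.5 s.

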